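# Take up a lathe spindle's end float with the shim that fits

## Task

The lathe spindle on its green bed has end float between the front bearing and the spring-backed thrust collar, and one of the three horseshoe shims in the wooden rack is the right one for it. Find it by feel, trying shims down into the gap astride the shaft: the right one goes in with a light, even drag and stays nipped, a thinner one drops in loose, and a thicker one will not enter and must not be forced. Leave the right shim pushed fully home on the shaft, let go, with the other two hanging in the rack.

Things in the scene. Friction and masses are not known exactly. Their poses are not given: they have to be found in the camera images.
- shim_thin: Steel horseshoe shim, 5 mm thick, 0.3 kg, hanging in one of the rack's cuts. Origin: centre of the grip head's underside; z up, y through the thickness; same after a half turn about z. Head above the origin: 50 (x) x 24 (y) x 22 mm. Blade 50 mm wide, reaching 50 mm below; a 28 mm wide slot from its lower end to 26 mm below the origin leaves two 11 mm legs with round noses.
- shim_mid: Steel horseshoe shim, 8 mm thick, 0.3 kg, hanging in one of the rack's cuts. Origin: centre of the grip head's underside; z up, y through the thickness; same after a half turn about z. Head above the origin: 50 (x) x 24 (y) x 22 mm. Blade 50 mm wide, reaching 50 mm below; a 28 mm wide slot from its lower end to 26 mm below the origin leaves two 11 mm legs with round noses.
- shim_thick: Steel horseshoe shim, 11 mm thick, 0.3 kg, hanging in one of the rack's cuts. Origin: centre of the grip head's underside; z up, y through the thickness; same after a half turn about z. Head above the origin: 50 (x) x 24 (y) x 22 mm. Blade 50 mm wide, reaching 50 mm below; a 28 mm wide slot from its lower end to 26 mm below the origin leaves two 11 mm legs with round noses.
- rack: Fixed hardwood block for the shims. Origin: centre of its underside on the bench, z up; the row runs along its y. 34 mm wide in x, 126 mm long, top 66 mm up; foot 75 x 150 x 8 mm. Three saw cuts, 14 mm wide, at y = -42, 0, +42 mm, open at the top and both x sides. A shim hangs head on the block's top (origin at z = 66 mm), axes along the rack's; head ends overhang 8 mm for the fingers.
- spindle: Green bed with the front bearing, fixed. Origin: on the bench below the centre of the bearing's working face; z up, +y along the shaft, from that face across the gap to the thrust collar. Shaft 20 mm thick, axis 62 mm up. Rear bearing (y 32 to 70 mm) 94 mm high (104 with its nipple), then a chuck 108 mm high; beyond the front bearing (y under -36 mm) a pulley 93 mm high.
- gap_face (a point): Centre of the front bearing's working face, on the shaft axis; axes as spindle. Bearing boss and thrust collar are facing discs of 64 mm diameter, flat out to 48 mm, then bevelled 2.5 mm deep to the rim as lead-in. The gap runs from y = 0 to the collar. Its width differs from run to run and is not given: empty, it is 1 mm narrower than one of the shims.
- collar_top (a point): Point 32 mm above gap_face, level with the collar's top (fixed to the bearing, not the collar). Springs press collar and shaft to the bearing with 3.5 to 5 N; they yield 1.6 mm at most. Moving down, the right shim takes 3 to 12 N to part the faces, then drags at about 4 to 6 N (less at rest). A thinner one has 2 mm of play or more, no drag. A thicker one jams; over 25 N is forcing.
- home (a point): Point 98 mm above the spindle's origin, in the plane of the bearing's working face, axes as spindle. A shim of thickness t fully home (slot top on the shaft, one side on the bearing's face) has its origin at x = 0, y = t/2, z = 0 from here, its y along the spindle's y. The push past the bevels comes 25 to 32 mm above this; a shim too thick stops 30 to 42 mm above.
There are look-alikes about, which are no part of the job. What is shaped like the shim_mid but turquoise is not meant. Leave any blue look-alike of the shim_thin alone.

How it is judged:
By the outcome, as a careful person would: the job done as asked, in the order asked, and still so for the second after the job is handed in, with the robot touching nothing.
It also fails if it takes over 72 s, if anything falls off the work surface, if the arm or the gripper's body presses on something with over 40 N, if the wrist force passes 120 N, or if a joint passes its speed limit or range.

## Robot

A 6-joint arm with a two-finger parallel gripper is mounted at the origin on a cart in front of the work surface, level with it; the furniture and walls round the work are solid. World frame = base frame: x ahead of the robot, y to its left, z up, the work surface at z = 0. Lengths are in m, angles in rad, forces in N, time in s.
With the tool pointing down it reaches from about 0.35 to 0.85 m from the base axis. Payload 8.1 kg.
Tool frame: the origin (TCP) lies between the finger pads; the fingertips stand 11 mm ahead of it and the grasp point (between the pads) lies 8 mm behind it (tips_ahead is the z of the fingertips in the tool frame, in m); z points along the fingers, y is the line along which they close (so a half turn about z gives the same grasp; the last joint's range is limited). The gripper opens to 93 mm and grips with 3 to 60 N. Pads are 15 mm wide; open, the fingers measure 128 mm over their backs; the gripper's body (75 mm by 188 mm) begins 65 mm behind the grasp point.
Start: joints at [-1.231, 0.13, 1.488, -0, 1.523, -0.085], TCP at [0.247, -0.547, 0.23] pointing down, gripper open.
Joint ranges: [-2.96, 2.96], [-0.89, 2.26], [0.02, 2.5], [-1.34, 4.48], [0, 2.73], [-2.66, 2.66]. Speed limits (rad/s): [2.39, 2.39, 2.79, 3.14, 3.14, 3.14].

## Interface

Orientations are given as a rotation vector (axis times angle).
In Python, from plant import read_state, read_camera, close_job, tips_ahead gives the robot as it stands. The module is installed in compiled form; this text tells all that it offers.
- The arm moves only by the tool move_arm, never from a script. Its argument "plan" is a list of rows, each a list of 7 numbers: the turn, a rotation vector about the tool's x, y, z in units of 6 degrees (1.0 is 6 degrees), then the shift along the tool's x, y, z in units of 25 mm (1.0 is 25 mm), then the finger opening in mm, from 0 to 93. A call has exactly 10 rows; each row shifts and turns the commanded pose from where the row before left it, along the tool's axes as they then stand; what a row does not reach is not made up. A row lasts 1/10 s, in which the tool goes at most 50 mm and 8.59 degrees, less where a joint would pass 70% of its speed; a pose out of reach is approached as far as the arm can. A call is refused whole if a number of a shift passes 1 or a number of a turn 1, either way. A call with a gripper value outside its range is refused whole. The fingers move at their own pace and stop on an object; "force" is the grip in N (left out, the last holds). Time passes only in rows, so rows that do not move let the fingers close, or fill a call up. It gives the time, the measured TCP pose, the force, the opening and the grip force at its end, in the units of the state.
- read_state(): the state, without advancing time (a new reading comes with each control period).
- read_camera(name): name is "scene" or "top" or "wrist"; returns a dict with "frame" (384x512x3 uint8, red, green, blue), "z_map" (384x512 float32, m along the optical axis (not along the pixel's ray), 0 where there is no reading), "fx", "fy", "cx", "cy" (pixels), "rvec" (rotation vector, rad) and "tvec" (3), from world to camera coordinates, as OpenCV has them. Camera axes: x right, y down, z forward; pixel columns grow to the right and rows downward; lengths in m; the calibration is good to about 2 mm. A picture is of the moment at which its call begins.
- close_job(): hands the job in; it is judged then, once.
The state is a dict: "t": time; "q": joint angles; "dq": joint speeds; "joint_torque": joint torques, N m; "tool_pos": TCP position; "orientation": TCP orientation; "force": force on the tool from outside, world axes, zero at the start; "wrist_torque": the same for the moment, N m; "opening": finger opening in m; "gripper_force": force on a finger pad.
Only numpy, scipy, OpenCV 4.12 (cv2) and the standard library are available. Lean on these libraries where they do the work, as an engineer would, in place of code of your own. Each camera call takes 0.05 s, during which the arm holds its last target. There are 200 camera calls.

## Working session

There is one attempt and no reset: what is moved stays moved. The work goes in short steps, Python scripts to look and compute and a tool call to move; the robot and the scene stay as the last step left them, time stands still between calls to the robot, and variables do not carry over. Pictures are saved under pics/ and viewed, at most 10 in all, crops included, and the job is handed in when it is done.

Besides the shell and the picture viewer there is one more tool, called as name(argument=value, ...) on one line, values as JSON. move_arm: Moves the arm, as the interface text tells. Its arguments: {"type":"object","properties":{"plan":{"type":"array","items":{"type":"array","items":{"type":"number"}}},"force":{"type":"number"}},"required":["plan"]}

```bash
mkdir -p pics; cat > h.py <<'E'
import numpy as np, cv2
from plant import *
def world(c):
    R=cv2.Rodrigues(np.array(c["rvec"],float))[0];t=np.array(c["tvec"],float).ravel()
    z=c["z_map"];v,u=np.mgrid[:z.shape[0],:z.shape[1]]
    P=np.stack([(u-c["cx"])/c["fx"]*z,(v-c["cy"])/c["fy"]*z,z],-1)
    W=(P-t)@R; W[z==0]=np.nan
    return W
def save(c,n,box=None,s=1):
    f=c["frame"][:,:,::-1]
    if box: f=f[box[1]:box[3],box[0]:box[2]]
    cv2.imwrite("pics/"+n,cv2.resize(f,None,fx=s,fy=s,interpolation=cv2.INTER_CUBIC))
E
python3 - <<'E'
from h import *
print(read_state(),tips_ahead)
a=read_camera("scene");b=read_camera("top")
np.save("top.npy",world(b));np.save("scene.npy",world(a))
im=np.vstack([a["frame"],b["frame"]])[:,:,::-1]
cv2.imwrite("pics/scene.png",cv2.resize(a["frame"][:,:,::-1],(800,600)));cv2.imwrite("pics/top.png",cv2.resize(b["frame"][:,:,::-1],(800,600)))
E
```

```text
{'t': 0.0, 'q': array([-1.23141999e+00,  1.31159016e-01,  1.48930218e+00, -2.12062121e-05,
        1.52299736e+00, -8.53609433e-02]), 'dq': array([-0.00056944,  0.00010671, -0.0012017 ,  0.00264089, -0.00055281,
        0.00029337]), 'joint_torque': array([ 6.58323188e-05, -5.59848797e+01, -4.91749871e+01,  7.67670991e-02,
        3.59538943e-02, -1.57915438e-04]), 'tool_pos': array([ 0.24709562, -0.54614048,  0.22857614]), 'orientation': array([-3.06920787e+00, -6.61784100e-01,  4.04019423e-04]), 'force': array([0.23225788, 0.24150919, 0.52662996]), 'wrist_torque': array([ 0.00030092, -0.0095477 , -0.01878461]), 'gripper_force': 0.0, 'opening': 0.09297476378518967} 0.011
```

View pics/scene.png

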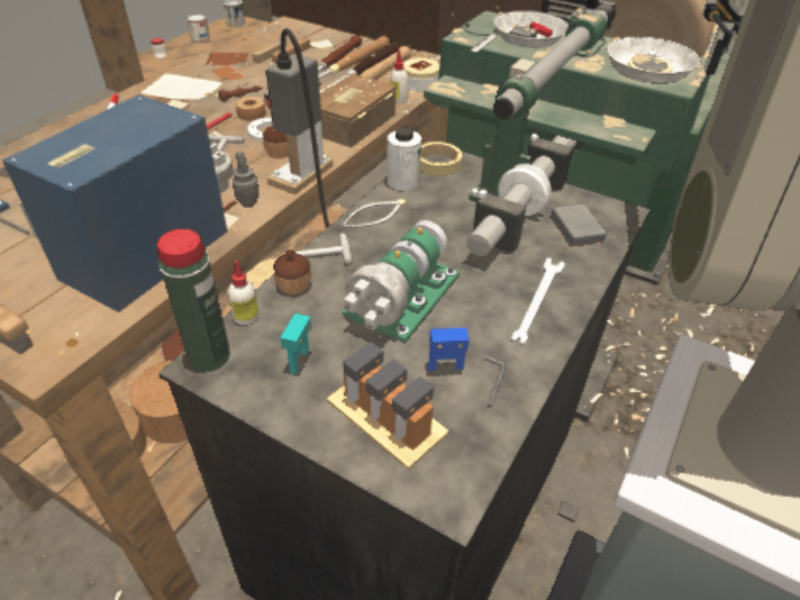

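View pics/top.png

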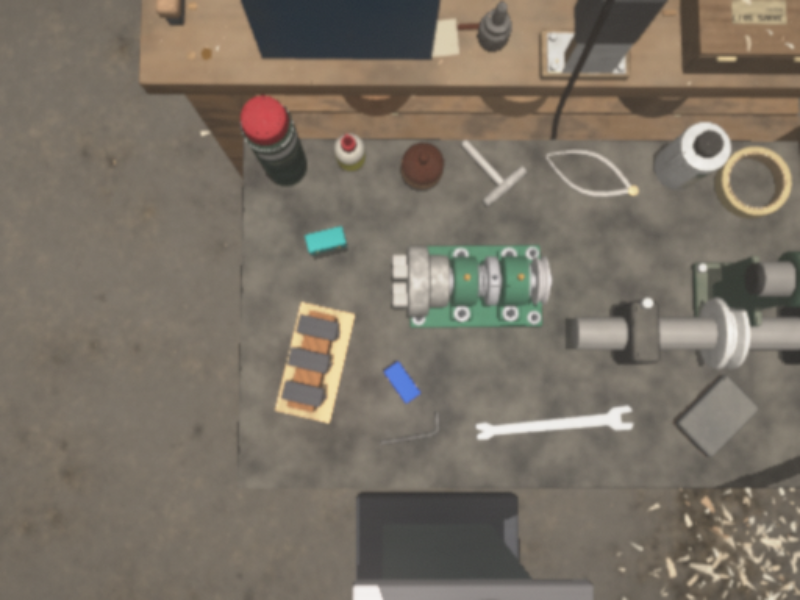

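Candidates (scene picture): three grey shims in the rack (365,360), (387,378), (413,397). Look-alikes: turquoise (297,340) and blue (447,350), both excluded. The spindle is at (400,270), with the chuck at the near/left end. Next come a close crop and the measurements.

```bash
python3 - <<'E'
from h import *
W=np.load("top.npy")
b=read_camera("top");a=read_camera("scene");f=b["frame"].astype(int)
def rect(m,n):
    p=W[m][:,:2]; 
    r=cv2.minAreaRect((p*1000).astype(np.float32)); print(n,len(p),np.round(r[0],1),np.round(r[1],1),round(r[2],1),"medz",np.round(np.median(W[m][:,2]),4))
v,u=np.mgrid[:384,:512];u=u*800/512;v=v*600/384
z=W[...,2]
box=lambda a,b,c,d:(u>a)&(u<c)&(v>b)&(v<d)
rk=box(270,298,360,428)
rect(rk&(z>.004)&(z<.014),"foot")
hd=rk&(z>.082)&(z<.095)
n,l,s,c=cv2.connectedComponentsWithStats(hd.astype(np.uint8))
for i in range(1,n):
    if s[i,4]>40: rect(l==i,"head%d"%i+str(c[i]*800/512))
bed=box(385,235,560,340)&(f[...,1]>f[...,0]*1.25)
rect(bed&(z<.03)&(z>.004),"bed")
for uu in range(385,560,4): # height profile along the shaft
    m=box(uu-2,262,uu+2,300); 
    i=np.nanargmax(np.where(m,z,np.nan)); print(uu,np.round(W.reshape(-1,3)[i],3),end=" ")
save(a,"c.png",(200,150,300,300),4)
save(b,"t.png",(245,150,360,215),6)
E
```

```text
foot 1001 [445.  222.5] [ 97.1 150.4] 77.1 medz 0.0073
head1[317.17257166 327.44327229] 314 [483.7 202.2] [49.9 23.9] 76.4 medz 0.0871
head2[308.44238281 360.1171875 ] 320 [443.1 212.7] [50.  23.7] 77.0 medz 0.0873
head3[302.26125776 393.74514752] 322 [401.8 219.9] [49.5 23.8] 77.6 medz 0.087
bed 1025 [547.3  -5.7] [110.5 176.7] 0.2 medz 0.0114
385 [0.536 0.116 0.002] 389 [0.571 0.11  0.055] 393 [0.55  0.107 0.098] 397 [0.546 0.103 0.1  ] 401 [0.546 0.099 0.099] 405 [0.555 0.093 0.103] 409 [0.548 0.086 0.111] 413 [0.547 0.082 0.109] 417 [0.541 0.08  0.109] 421 [0.537 0.073 0.111] 425 [0.547 0.067 0.109] 429 [0.546 0.065 0.111] 433 [0.542 0.06  0.099] 437 [0.538 0.055 0.098] 441 [0.537 0.049 0.097] 445 [0.54  0.045 0.097] 449 [0.54  0.039 0.097] 453 [0.539 0.031 0.093] 457 [0.554 0.029 0.095] 461 [0.543 0.021 0.096] 465 [0.548 0.018 0.103] 469 [0.545 0.015 0.106] 473 [0.543 0.008 0.095] 477 [0.551 0.003 0.094] 481 [ 0.544 -0.002  0.084] 485 [ 0.542 -0.008  0.084] 489 [ 0.543 -0.014  0.096] 493 [ 0.537 -0.018  0.096] 497 [ 0.545 -0.022  0.095] 501 [ 0.542 -0.027  0.085] 505 [ 0.541 -0.033  0.094] 509 [ 0.551 -0.037  0.095] 513 [ 0.547 -0.041  0.095] 517 [ 0.546 -0.048  0.1  ] 521 [ 0.545 -0.051  0.104] 525 [ 0.545 -0.053  0.104] 529 [ 0.549 -0.061  0.096] 533 [ 0.546 -0.066  0.088] 537 [ 0.566 -0.075  0.086] 541 [ 0.553 -0.075  0.094] 545 [ 0.541 -0.085  0.092] 549 [ 0.545 -0.086  0.094] 553 [ 0.579 -0.111  0.003] 557 [ 0.568 -0.118  0.003]
```

View pics/c.png

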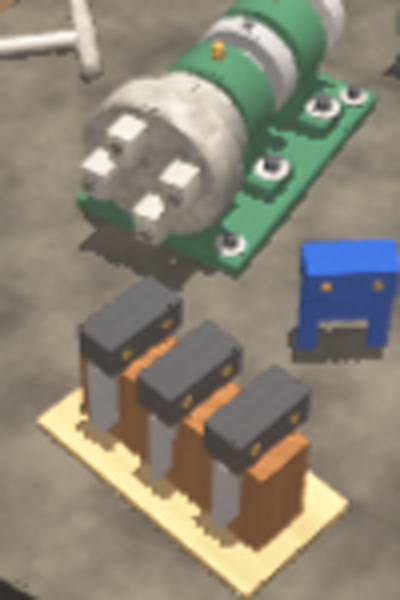

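View pics/t.png

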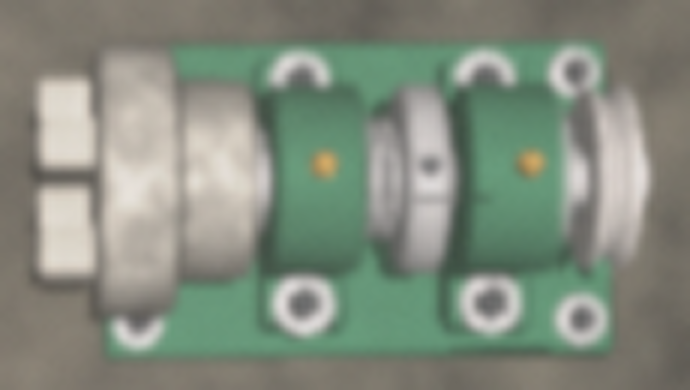

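The crop confirms three dark grey shims hanging in the rack, with blade edges at crop px (103,395), (161,440) and (226,490). The blue look-alike sits to the right and the turquoise one is outside the crop. In the top crop the collar spans about px 400–455 and the bearing starts near 468. Next I check obstacle heights and measure blade thickness.

```bash
python3 - <<'E'
from h import *
W=np.load("top.npy");S=np.load("scene.npy")
P=np.vstack([W.reshape(-1,3),S.reshape(-1,3)]);P=P[~np.isnan(P[:,0])]
for xs in np.arange(.15,.8,.1):
    print(round(xs,2),[ (round(P[k][:,2].max(),2) if (k:=((P[:,0]>xs)&(P[:,0]<xs+.1)&(P[:,1]>y)&(P[:,1]<y+.1))).any() else None) for y in np.arange(-.6,.4,.1)])
c=np.array([.4429,.2116]);ex=np.array([.214,.977]);ey=np.array([.977,-.214])
a=read_camera("scene")
d=S[...,:2]-c; X=d@ex;Y=d@ey;Z=S[...,2]
f=a["frame"].astype(int);sat=f.max(-1)-f.min(-1)
for z0 in (.03,.036,.042,.048,.054):
  m=(abs(Z-z0)<.003)&(abs(X)>.019)&(abs(X)<.03)&(abs(Y)<.06)
  for yc in (.042,0,-.042):
    k=m&(abs(Y-yc)<.016)
    if k.any(): print(z0,yc,k.sum(),np.round([X[k].mean()*1e3,Y[k].min()*1e3,Y[k].max()*1e3],1))
# pixel widths of grey blades at rows
for r in range(235,275,4):
    row=f[r,212:265]; print(r,' '.join(f"{v}" for v in (row[:,0]-row[:,2])))
E
```

```text
0.15 [np.float64(0.37), np.float64(0.35), np.float64(-0.75), np.float64(-0.71), np.float64(0.0), np.float64(0.5), np.float64(0.53), np.float64(0.53), np.float64(-0.75), np.float64(-0.75)]
0.25 [np.float64(0.36), np.float64(0.34), np.float64(0.03), np.float64(0.02), np.float64(0.01), np.float64(0.01), np.float64(0.01), np.float64(0.01), np.float64(0.01), np.float64(0.0)]
0.35 [np.float64(0.2), np.float64(0.1), np.float64(0.08), np.float64(0.09), np.float64(0.09), np.float64(0.01), np.float64(0.08), np.float64(0.09), np.float64(0.09), np.float64(0.01)]
0.45 [np.float64(0.22), np.float64(0.22), np.float64(0.24), np.float64(0.22), np.float64(0.09), np.float64(0.1), np.float64(0.11), np.float64(0.1), np.float64(0.09), np.float64(0.0)]
0.55 [np.float64(0.18), np.float64(0.1), np.float64(0.23), np.float64(0.01), np.float64(0.0), np.float64(0.1), np.float64(0.11), np.float64(0.1), np.float64(0.08), np.float64(0.0)]
0.65 [np.float64(0.18), np.float64(0.1), np.float64(0.11), np.float64(0.12), np.float64(0.01), np.float64(0.02), np.float64(0.07), np.float64(0.11), np.float64(0.22), np.float64(0
[... 1469 characters left out ...]
 23 60 99 124 129 128 105 26 7 8 9 7 6 5 6 7 6 7 7 7 8
259 46 56 85 74 72 72 73 74 86 78 72 59 61 60 60 60 59 61 60 58 61 58 60 59 51 29 11 12 11 10 13 24 48 54 59 61 60 58 48 10 10 11 12 10 7 7 7 7 7 6 8 8 10
263 31 31 31 30 30 41 61 89 75 70 72 73 74 78 80 83 80 79 78 80 88 75 72 59 51 28 11 11 11 11 20 53 61 61 61 61 60 58 59 51 25 15 11 12 10 11 12 12 11 10 37 73 42
267 29 29 31 30 31 31 31 31 32 34 48 68 91 76 71 74 76 75 78 81 85 91 60 60 57 38 10 11 12 22 46 60 58 61 62 61 61 62 59 58 52 28 11 11 12 11 11 11 17 50 99 122 123
271 28 29 30 30 31 30 32 31 32 31 28 27 25 28 39 54 74 88 73 73 74 74 75 87 77 73 59 61 60 61 60 58 61 61 59 60 60 60 59 59 44 20 12 12 12 10 11 19 48 56 57 58 58
```

move_arm(plan=[[0, 0, 0, 0, 0, -1, 93], [0, 0, -1, 0.5, -0.5, -1, 93], [0, 0, -1, 0.8, -0.8, -1, 93], [0, 0, -1, 1, -0.8, 0, 93], [0, 0, -1, 1, -0.8, 0, 93], [0, 0, -1, 1, -0.5, 0, 93], [0, 0, -1, 1, -0.5, 0, 93], [0, 0, -1, 1, -0.5, 0, 93], [0, 0, -1, 1, -0.3, 0, 93], [0, 0, -1, 1, -0.3, 0, 93]])

```text
t: 1.25
tool_pos: [0.2909, -0.3046, 0.3046]
orientation: [2.431, 1.99, 0.0]
force: [0.1, 0.1, 0.7]
opening: 0.0932
gripper_force: 0.0
```

Blade widths measure about 11, 5 and 8 mm, so the thick shim is at the far end, the thin in the middle and the mid nearest. I'm moving over the gap for a closer look.

move_arm(plan=[[0, 0, -1, 1, 1, 0, 93], [0, 0, -0.9, 1, 1, 0, 93], [0, 0, 0, 1, 1, 0, 93], [0, 0, 0, 1, 1, 0, 93], [0, 0, 0, 1, 1, 0, 93], [0, 0, 0, 1, 1, 0, 93], [0, 0, 0, 1, 1, 0, 93], [0, 0, 0, 1, 1, 0, 93], [0, 0, 0, 1, 1, 0, 93], [0, 0, 0, 1, 1, 0, 93]])

```text
t: 2.25
tool_pos: [0.5495, -0.0635, 0.3046]
orientation: [2.226, 2.216, -0.0]
force: [0.5, -0.1, 0.6]
opening: 0.093
gripper_force: 0.0
```

```bash
python3 - <<'E'
from h import *
s=read_state();print(s["tool_pos"],s["orientation"],s["force"])
c=read_camera("wrist");save(c,"w1.png",None,1.5);np.save("w1.npy",world(c))
E
```

```text
[ 0.54946233 -0.06351946  0.30456167] [ 2.22626695e+00  2.21649091e+00 -6.34244813e-05] [ 0.48554279 -0.06723297  0.63628929]
```

View pics/w1.png

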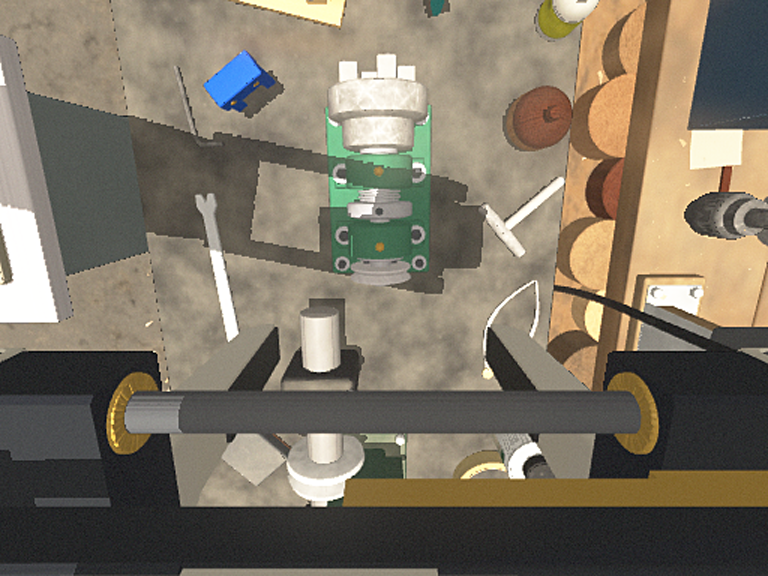

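The wrist view shows the spindle with its chuck at (378,100), the collar at (380,210), the gap near (380,218) and the front bearing at (380,245). I'll take depth profiles.

```bash
python3 - <<'E'
from h import *
W=np.load("w1.npy");c=read_camera("wrist");f=c["frame"]
m=(abs(W[...,1])<.1)&(abs(W[...,0]-.546)<.06)
# axis x per y band from symmetric rims
for v in range(110,192):
    k=m[v]&(W[v,:,2]>.07)
    if k.sum()<3: continue
    ki=np.where(k)[0]; x=W[v,ki,0];z=W[v,ki,2]; j=np.argsort(-z)[:5]
    print(v,k.sum(),"x %.1f..%.1f"%(x.min()*1e3,x.max()*1e3),"y %.1f z %.1f"%(np.median(W[v,ki[len(ki)//2-3:len(ki)//2+4],1])*1e3,np.median(z[len(ki)//2-3:len(ki)//2+4])*1e3),f[v,250:258].mean(0).astype(int))
b=(W[...,2]>.005)&(W[...,2]<.02)&m&(f[...,1]>f[...,0]*1.25)
r=cv2.minAreaRect((W[b][:,:2]*1000).astype(np.float32));print(r)
print(c["fx"],-cv2.Rodrigues(c["rvec"])[0].T@np.ravel(c["tvec"]))
E
```

```text
110 43 x 515.8..574.4 y 20.3 z 93.8 [129 203 150]
111 43 x 515.7..574.3 y 19.0 z 95.1 [127 204 151]
112 43 x 515.5..574.4 y 17.6 z 101.6 [ 91 110  88]
113 43 x 515.6..574.4 y 16.3 z 103.2 [ 93 120  96]
114 43 x 515.4..574.4 y 15.0 z 103.6 [102 122  95]
115 43 x 515.4..574.5 y 13.8 z 102.8 [118 124  88]
116 43 x 515.5..574.4 y 12.6 z 99.4 [131 129  89]
117 43 x 515.4..574.5 y 11.4 z 94.7 [128 127  87]
118 43 x 515.5..574.6 y 10.1 z 94.1 [123 124  87]
119 42 x 515.4..574.6 y 8.8 z 93.9 [117 121  87]
120 43 x 515.2..574.5 y 7.5 z 94.2 [101 122  92]
121 43 x 515.2..574.6 y 6.2 z 94.6 [ 90 120  95]
122 43 x 515.1..574.7 y 4.9 z 93.8 [ 90 118  92]
123 43 x 515.1..574.5 y 3.6 z 93.8 [ 90 119  93]
124 43 x 515.0..574.7 y 2.3 z 94.4 [ 88 118  92]
125 41 x 516.5..573.3 y 1.0 z 93.2 [ 90 119  93]
126 10 x 539.1..552.0 y -0.7 z 71.8 [ 88 118  93]
127 27 x 526.3..563.4 y -1.8 z 83.2 [ 79 110  84]
128 16 x 529.3..550.6 y -3.2 z 80.3 [ 86 106  85]
129 26 x 527.6..563.5 y -4.5 z 82.5 [170 163 159]
130 8 x 540.5..550.6 y -6.3 z 71.5 [168 163 157]
131 26 x 527.7..563.4 y -7.2 z 83.3 [156 150 144]
132 
[... 2452 characters left out ...]
70.9 y -75.8 z 88.5 [157 150 145]
181 33 x 522.2..569.6 y -76.3 z 93.1 [148 140 132]
182 33 x 521.7..569.8 y -77.8 z 92.8 [148 140 132]
183 36 x 520.1..573.0 y -79.9 z 90.2 [150 143 135]
184 38 x 518.6..574.4 y -82.0 z 87.7 [190 181 172]
185 39 x 517.1..574.2 y -83.2 z 88.7 [165 157 148]
186 38 x 517.2..574.3 y -84.3 z 90.3 [153 145 137]
187 35 x 520.6..570.9 y -85.6 z 91.2 [182 172 163]
188 30 x 523.8..566.2 y -86.6 z 93.1 [176 167 157]
189 18 x 532.8..557.4 y -88.1 z 92.7 [175 165 157]
190 7 x 541.1..550.3 y -95.3 z 71.0 [175 165 157]
((543.8364868164062, -9.680816650390625), (109.40951538085938, 172.65252685546875), 0.6762736439704895)
264.36314268013416 [0.55088604 0.00931128 0.45952417]
```

The bearing face is at y≈-0.0314 and the axis at x≈0.5455. The empty gap looks like about 4 mm, so I'll try the thin one (middle cut) first. First a helper for move rows.

```bash
cat >> h.py <<'E'
def rows(tgt,psi,n,nt=None):
    """tool-frame rows to reach tgt with tool y at world yaw psi (deg), pointing down; level assumed"""
    s=read_state();p=s["tool_pos"].copy();R=cv2.Rodrigues(s["orientation"])[0]
    a0=np.degrees(np.arctan2(R[1,1],R[0,1]));nt=nt or n
    d=(np.array(tgt)-p)/n;a=a0
    for i in range(n):
        c,s_=np.cos(np.radians(a)),np.sin(np.radians(a))
        t=(psi-a0)/nt if i<nt else 0
        print([0,0,round(-t/6,2),round((-s_*d[0]+c*d[1])*40,2),round((c*d[0]+s_*d[1])*40,2),round(-d[2]*40,2)]);a+=t
    print("tilt",R[:,2].round(4),"a0",a0.round(2),p.round(4))
E
python3 - <<'E'
from h import *
rows([.482,.204,.22],77.7,14)
E
```

```text
[0, 0, np.float64(-0.93), np.float64(0.76), np.float64(-0.2), np.float64(0.24)]
[0, 0, np.float64(-0.93), np.float64(0.77), np.float64(-0.12), np.float64(0.24)]
[0, 0, np.float64(-0.93), np.float64(0.78), np.float64(-0.05), np.float64(0.24)]
[0, 0, np.float64(-0.93), np.float64(0.78), np.float64(0.03), np.float64(0.24)]
[0, 0, np.float64(-0.93), np.float64(0.78), np.float64(0.11), np.float64(0.24)]
[0, 0, np.float64(-0.93), np.float64(0.76), np.float64(0.18), np.float64(0.24)]
[0, 0, np.float64(-0.93), np.float64(0.74), np.float64(0.25), np.float64(0.24)]
[0, 0, np.float64(-0.93), np.float64(0.71), np.float64(0.32), np.float64(0.24)]
[0, 0, np.float64(-0.93), np.float64(0.68), np.float64(0.39), np.float64(0.24)]
[0, 0, np.float64(-0.93), np.float64(0.64), np.float64(0.46), np.float64(0.24)]
[0, 0, np.float64(-0.93), np.float64(0.59), np.float64(0.52), np.float64(0.24)]
[0, 0, np.float64(-0.93), np.float64(0.54), np.float64(0.57), np.float64(0.24)]
[0, 0, np.float64(-0.93), np.float64(0.48), np.float64(0.62), np.float64(0.24)]
[0, 0, np.float64(-0.93), np.float64(0.42), np.float64(0.66), np.float64(0.24)]
tilt [-6.0e-04  1.4e-03 -1.0e+00] a0 -0.06 [ 0.5503 -0.0617  0.3037]
```

move_arm(plan=[[0, 0, -0.93, 0.76, -0.2, 0.24, 93], [0, 0, -0.93, 0.77, -0.12, 0.24, 93], [0, 0, -0.93, 0.78, -0.05, 0.24, 93], [0, 0, -0.93, 0.78, 0.03, 0.24, 93], [0, 0, -0.93, 0.78, 0.11, 0.24, 93], [0, 0, -0.93, 0.76, 0.18, 0.24, 93], [0, 0, -0.93, 0.74, 0.25, 0.24, 93], [0, 0, -0.93, 0.71, 0.32, 0.24, 93], [0, 0, -0.93, 0.68, 0.39, 0.24, 93], [0, 0, -0.93, 0.64, 0.46, 0.24, 93]])

```text
t: 3.35
tool_pos: [0.4996, 0.1249, 0.2444]
orientation: [0.925, 3.002, -0.0]
force: [0.3, -0.1, -0.5]
opening: 0.0931
gripper_force: 0.0
```

move_arm(plan=[[0, 0, -0.93, 0.59, 0.52, 0.24, 93], [0, 0, -0.93, 0.54, 0.57, 0.24, 93], [0, 0, -0.93, 0.48, 0.62, 0.24, 93], [0, 0, -0.93, 0.42, 0.66, 0.24, 93], [0, 0, 0, 0, 0, 0, 93], [0, 0, 0, 0, 0, 0, 93], [0, 0, 0, 0, 0, 0, 93], [0, 0, 0, 0, 0, 0, 93], [0, 0, 0, 0, 0, 0, 93], [0, 0, 0, 0, 0, 0, 93]])

```text
t: 4.35
tool_pos: [0.4806, 0.2004, 0.2208]
orientation: [0.334, 3.124, 0.0]
force: [0.2, 0.1, -0.0]
opening: 0.0935
gripper_force: 0.0
```

```bash
python3 - <<'E'
from h import *
c=read_camera("wrist");W=world(c);save(c,"w2.png",None,1.5)
m=(abs(W[...,0]-.443)<.09)&(abs(W[...,1]-.212)<.09)
hd=m&(W[...,2]>.083)&(W[...,2]<.093)
n,l,s,cc=cv2.connectedComponentsWithStats(hd.astype(np.uint8))
for i in range(1,n):
    if s[i,4]>60: print(cc[i].round(),cv2.minAreaRect((W[l==i][:,:2]*1000).astype(np.float32)),np.median(W[l==i][:,2]))
rows([.443,.212,.13],77.7,5)
E
```

```text
[257. 110.] ((401.304931640625, 219.8190155029297), (49.20762252807617, 23.126615524291992), 77.71086120605469) 0.08838914346138649
[258. 150.] ((442.2818298339844, 212.4738311767578), (49.475242614746094, 22.98421859741211), 77.88516998291016) 0.08839405198294226
[257. 188.] ((483.0544738769531, 201.94384765625), (49.86793518066406, 24.263225555419922), 77.257080078125) 0.08826715677243957
[0, 0, np.float64(0.0), np.float64(0.31), np.float64(0.03), np.float64(0.73)]
[0, 0, np.float64(0.0), np.float64(0.31), np.float64(0.03), np.float64(0.73)]
[0, 0, np.float64(0.0), np.float64(0.31), np.float64(0.03), np.float64(0.73)]
[0, 0, np.float64(0.0), np.float64(0.31), np.float64(0.03), np.float64(0.73)]
[0, 0, np.float64(0.0), np.float64(0.31), np.float64(0.03), np.float64(0.73)]
tilt [ 2.e-04  0.e+00 -1.e+00] a0 77.82 [0.4806 0.2004 0.2208]
```

View pics/w2.png

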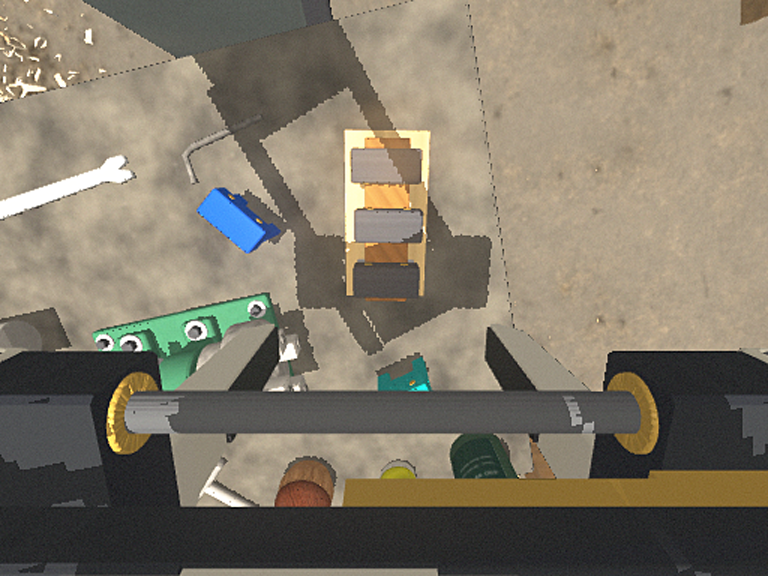

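The picture shows the rack shims at (386,165), (388,225) and (386,280), consistent with the earlier fit. I'm going down onto the middle (thin) shim.

move_arm(plan=[[0, 0, 0, 0.4, 0.04, 0.6, 80], [0, 0, 0, 0.4, 0.04, 0.8, 80], [0, 0, 0, 0.4, 0.04, 0.8, 80], [0, 0, 0, 0.39, 0.03, 0.8, 80], [0, 0, 0, 0, 0, 0.8, 80], [0, 0, 0, 0, 0, 0.8, 80], [0, 0, 0, 0, 0, 0.7, 80], [0, 0, 0, 0, 0, 0.4, 80], [0, 0, 0, 0, 0, 0.2, 80], [0, 0, 0, 0, 0, 0, 80]])

```text
t: 5.4
tool_pos: [0.4422, 0.2127, 0.0729]
orientation: [-0.332, -3.123, 0.0]
force: [-0.3, 0.2, 0.1]
opening: 0.0799
gripper_force: 0.0
```

move_arm(plan=[[0, 0, 0, 0, 0, 0, 40], [0, 0, 0, 0, 0, 0, 40], [0, 0, 0, 0, 0, 0, 40], [0, 0, 0, 0, 0, 0, 40], [0, 0, 0, 0, 0, 0, 40], [0, 0, 0, 0, 0, 0, 40], [0, 0, 0, 0, 0, 0, 40], [0, 0, 0, 0, 0, 0, 40], [0, 0, 0, 0, 0, 0, 40], [0, 0, 0, 0, 0, 0, 40]], force=35)

```text
t: 6.4
tool_pos: [0.4426, 0.2129, 0.0736]
orientation: [0.332, 3.123, 0.001]
force: [-1.0, 0.2, 4.7]
opening: 0.0499
gripper_force: 35.0
```

move_arm(plan=[[0, 0, 0, 0, 0, -0.2, 40], [0, 0, 0, 0, 0, -0.5, 40], [0, 0, 0, 0, 0, -0.8, 40], [0, 0, 0, 0, 0, -0.8, 40], [0, 0, 0, 0, 0, -0.8, 40], [0, 0, 0, 0, 0, -0.8, 40], [0, 0, 0, 0, 0, -0.8, 40], [0, 0, 0, 0, 0, -0.8, 40], [0, 0, 0, 0, 0, -0.6, 40], [0, 0, 0, 0, 0, -0.3, 40]])

```text
t: 7.4
tool_pos: [0.4428, 0.2129, 0.235]
orientation: [0.332, 3.122, 0.001]
force: [0.3, 0.3, -4.1]
opening: 0.05
gripper_force: 35.0
```

```bash
python3 - <<'E'
from h import *
s=read_state();print(s["force"],s["opening"])
rows([.5455,-.029,.235],0.5,14)
E
```

```text
[ 0.33408302  0.29816585 -4.11205257] 0.050001929895321796
[0, 0, np.float64(0.92), np.float64(-0.43), np.float64(-0.61), np.float64(0.0)]
[0, 0, np.float64(0.92), np.float64(-0.49), np.float64(-0.57), np.float64(0.0)]
[0, 0, np.float64(0.92), np.float64(-0.54), np.float64(-0.52), np.float64(0.0)]
[0, 0, np.float64(0.92), np.float64(-0.59), np.float64(-0.47), np.float64(0.0)]
[0, 0, np.float64(0.92), np.float64(-0.63), np.float64(-0.41), np.float64(0.0)]
[0, 0, np.float64(0.92), np.float64(-0.67), np.float64(-0.34), np.float64(0.0)]
[0, 0, np.float64(0.92), np.float64(-0.7), np.float64(-0.28), np.float64(0.0)]
[0, 0, np.float64(0.92), np.float64(-0.72), np.float64(-0.21), np.float64(0.0)]
[0, 0, np.float64(0.92), np.float64(-0.74), np.float64(-0.14), np.float64(0.0)]
[0, 0, np.float64(0.92), np.float64(-0.75), np.float64(-0.07), np.float64(0.0)]
[0, 0, np.float64(0.92), np.float64(-0.75), np.float64(0.01), np.float64(0.0)]
[0, 0, np.float64(0.92), np.float64(-0.75), np.float64(0.08), np.float64(0.0)]
[0, 0, np.float64(0.92), np.float64(-0.74), np.float64(0.15), np.float64(0.0)]
[0, 0, np.float64(0.92), np.float64(-0.72), np.float64(0.22), np.float64(0.0)]
tilt [ 1.9e-03  7.0e-04 -1.0e+00] a0 77.86 [0.4428 0.2129 0.235 ]
```

move_arm(plan=[[0, 0, 0.92, -0.43, -0.61, 0, 40], [0, 0, 0.92, -0.49, -0.57, 0, 40], [0, 0, 0.92, -0.54, -0.52, 0, 40], [0, 0, 0.92, -0.59, -0.47, 0, 40], [0, 0, 0.92, -0.63, -0.41, 0, 40], [0, 0, 0.92, -0.67, -0.34, 0, 40], [0, 0, 0.92, -0.7, -0.28, 0, 40], [0, 0, 0.92, -0.72, -0.21, 0, 40], [0, 0, 0.92, -0.74, -0.14, 0, 40], [0, 0, 0.92, -0.75, -0.07, 0, 40]])

```text
t: 8.4
tool_pos: [0.5153, 0.039, 0.2323]
orientation: [-1.746, -2.61, 0.001]
force: [-0.4, 0.3, -3.5]
opening: 0.0499
gripper_force: 35.0
```

move_arm(plan=[[0, 0, 0.92, -0.75, 0.01, 0, 40], [0, 0, 0.92, -0.75, 0.08, 0, 40], [0, 0, 0.92, -0.74, 0.15, 0, 40], [0, 0, 0.92, -0.72, 0.22, 0, 40], [0, 0, 0, 0, 0, 0, 40], [0, 0, 0, 0, 0, 0, 40], [0, 0, 0, 0, 0, 0, 40], [0, 0, 0, 0, 0, 0, 40], [0, 0, 0, 0, 0, 0, 40], [0, 0, 0, 0, 0, 0, 40]])

```text
t: 9.4
tool_pos: [0.5452, -0.029, 0.2333]
orientation: [2.209, 2.234, 0.0]
force: [-1.4, -0.3, -3.3]
opening: 0.0499
gripper_force: 35.0
```

```bash
python3 - <<'E'
from h import *
s=read_state();print(s["force"])
rows([.5455,-.0289,.235],0.5,1)
c=read_camera("wrist");W=world(c);save(c,"w3.png",(150,150,370,330),3.5)
d=W-s["tool_pos"]
# head/blade points by height relative to TCP
for v in range(225,325,2):
    k=(abs(d[v,:,0])<.03)&(abs(d[v,:,1])<.03)&(d[v,:,2]>-.06)&(d[v,:,2]<.03)
    if k.sum()>3: print(v,k.sum(),(np.median(d[v][k],0)*1e3).round(1),"x",(d[v][k][:,0].min()*1e3).round(1),(d[v][k][:,0].max()*1e3).round(1))
E
```

```text
[-1.36306818 -0.34549561 -3.34534949]
[0, 0, np.float64(0.02), np.float64(0.01), np.float64(0.01), np.float64(-0.07)]
tilt [ 2.e-04  0.e+00 -1.e+00] a0 0.63 [ 0.5452 -0.029   0.2333]
225 100 [-0.  10.7 10.6] x -29.9 29.9
227 100 [-0.1 10.5 13.2] x -29.9 29.4
229 104 [-0.1  9.7 14.2] x -30.0 30.0
231 104 [-0.6  8.8 14.9] x -30.0 29.3
233 105 [-0.3  7.6 15. ] x -29.7 29.1
235 108 [ 0.6  6.4 15.2] x -29.7 30.0
237 110 [-0.   5.1 15. ] x -29.7 29.4
239 110 [ 0.   3.9 15.2] x -29.8 29.7
241 113 [ 0.3  2.6 15.1] x -29.7 29.5
243 106 [ 0.   1.3 15. ] x -27.6 29.8
245 99 [-0.8  0.  14.9] x -26.4 24.6
247 96 [-1.1 -1.2 15.1] x -26.0 23.8
249 96 [-1.1 -2.5 15. ] x -26.2 23.8
251 95 [-1.4 -3.9 14.9] x -26.1 24.0
253 94 [-1.  -5.  15.1] x -26.2 23.9
255 94 [-1.  -6.4 14.9] x -26.1 24.1
257 94 [-1.  -7.8 14.9] x -26.0 23.9
259 93 [-0.7 -8.9 15.2] x -26.0 24.0
```

View pics/w3.png

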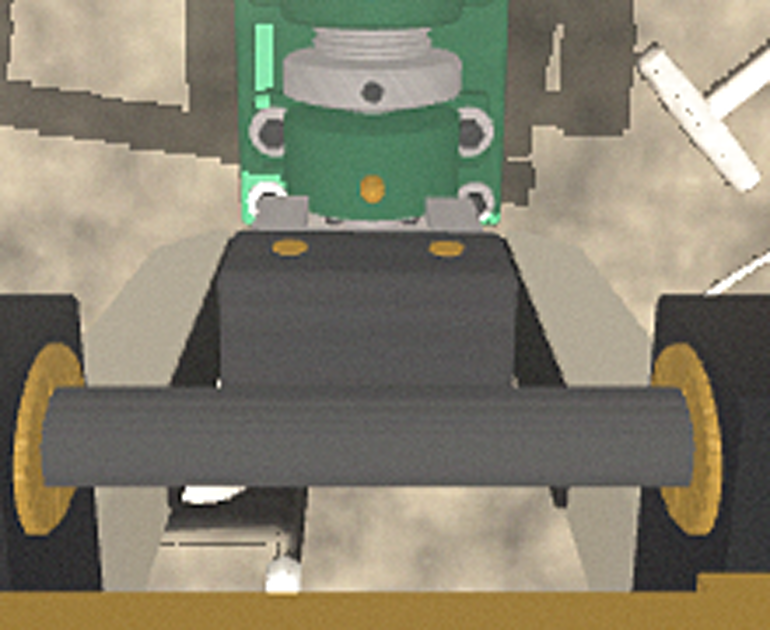

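The shim is held between the fingers (head at crop px 365,310; legs at 288,212 and 452,212), with the collar and gap just ahead at (372,105). I'll measure leg faces against the gap in this same view.

```bash
python3 - <<'E'
from h import *
s=read_state();c=read_camera("wrist");W=world(c);T=s["tool_pos"];d=W-T
k=(d[...,2]<-.02)&(d[...,2]>-.054)&(abs(d[...,1])<.02)&(abs(d[...,0])<.028)
n,l,st,cc=cv2.connectedComponentsWithStats(k.astype(np.uint8))
for i in range(1,n):
    if st[i,4]>8:
        p=d[l==i]*1e3;print(cc[i].round(),len(p),"mean",p.mean(0).round(2),"min",p.min(0).round(1),"max",p.max(0).round(1))
for v in range(160,186):
    k=np.where((abs(W[v,:,0]-.5455)<.035)&(W[v,:,2]>.07)&(W[v,:,2]<.11)&(abs(W[v,:,1]+.03)<.02))[0]
    if len(k)>3: q=k[len(k)//2-3:len(k)//2+4];print(v,"y,z",(np.median(W[v,q],0)[1:]*1e3).round(1),"x",(W[v,k,0].min()*1e3).round(1),(W[v,k,0].max()*1e3).round(1))
E
```

```text
[254. 211.] 309 mean [ -1.86   1.11 -40.99] min [-26.3  -2.6 -53.8] max [ 23.8   1.9 -30.9]
165 y,z [-10.3  74.2] x 528.7 562.6
166 y,z [-10.3  82. ] x 533.8 557.4
167 y,z [-12.7  75.4] x 516.7 574.9
168 y,z [-12.6  82.6] x 515.4 576.1
169 y,z [-12.6  89.1] x 515.6 574.4
170 y,z [-13.2  92.3] x 515.2 576.1
171 y,z [-14.1  94. ] x 515.3 574.6
172 y,z [-15.1  94.5] x 515.4 574.8
173 y,z [-16.3  94.2] x 515.3 574.6
174 y,z [-17.3  95. ] x 515.5 574.8
175 y,z [-18.5  95. ] x 515.3 574.9
176 y,z [-19.6  94.8] x 515.4 574.9
177 y,z [-20.9  94.3] x 516.8 574.9
178 y,z [-22.   94.8] x 519.5 571.9
179 y,z [-23.2  94.2] x 524.7 566.7
180 y,z [-24.5  94.2] x 529.3 560.8
181 y,z [-26.6  89.5] x 538.7 552.8
182 y,z [-31.6  73. ] x 521.2 569.2
183 y,z [-31.6  78.5] x 517.5 574.3
184 y,z [-31.6  84.1] x 515.1 575.4
185 y,z [-32.1  87. ] x 515.1 575.3
```

move_arm(plan=[[0, 0, 0, 0.05, 0.04, 0.3, 40], [0, 0, 0, 0, 0, 0.6, 40], [0, 0, 0, 0, 0, 0.6, 40], [0, 0, 0, 0, 0, 0.6, 40], [0, 0, 0, 0, 0, 0.6, 40], [0, 0, 0, 0, 0, 0.4, 40], [0, 0, 0, 0, 0, 0.3, 40], [0, 0, 0, 0, 0, 0.1, 40], [0, 0, 0, 0, 0, 0, 40], [0, 0, 0, 0, 0, 0, 40]])

```text
t: 10.5
tool_pos: [0.5468, -0.0283, 0.1464]
orientation: [2.209, 2.232, 0.001]
force: [1.4, 0.5, -3.8]
opening: 0.0499
gripper_force: 35.0
```

move_arm(plan=[[0, 0, 0, 0, 0, 0.06, 40], [0, 0, 0, 0, 0, 0.06, 40], [0, 0, 0, 0, 0, 0.06, 40], [0, 0, 0, 0, 0, 0.06, 40], [0, 0, 0, 0, 0, 0.06, 40], [0, 0, 0, 0, 0, 0.06, 40], [0, 0, 0, 0, 0, 0.02, 40], [0, 0, 0, 0, 0, 0, 40], [0, 0, 0, 0, 0, 0, 40], [0, 0, 0, 0, 0, 0, 40]])

```text
t: 11.5
tool_pos: [0.5465, -0.0282, 0.1365]
orientation: [2.21, 2.232, 0.001]
force: [-0.2, -0.4, 0.7]
opening: 0.0499
gripper_force: 34.9
```

Contact is starting, about 4 N at 31 mm above home. I'm continuing gently.

move_arm(plan=[[0, 0, 0, 0, 0, 0.03, 40], [0, 0, 0, 0, 0, 0.03, 40], [0, 0, 0, 0, 0, 0.03, 40], [0, 0, 0, 0, 0, 0.03, 40], [0, 0, 0, 0, 0, 0, 40], [0, 0, 0, 0, 0, 0, 40], [0, 0, 0, 0, 0, 0, 40], [0, 0, 0, 0, 0, 0, 40], [0, 0, 0, 0, 0, 0, 40], [0, 0, 0, 0, 0, 0, 40]])

```text
t: 12.5
tool_pos: [0.5464, -0.0281, 0.133]
orientation: [2.21, 2.233, 0.001]
force: [3.2, 2.6, -2.7]
opening: 0.0496
gripper_force: 34.9
```

move_arm(plan=[[0, 0, 0, 0.01, 0, 0.04, 40], [0, 0, 0, 0, 0, 0.04, 40], [0, 0, 0, 0, 0, 0.04, 40], [0, 0, 0, 0, 0, 0.04, 40], [0, 0, 0, 0, 0, 0.04, 40], [0, 0, 0, 0, 0, 0.04, 40], [0, 0, 0, 0, 0, 0.04, 40], [0, 0, 0, 0, 0, 0.04, 40], [0, 0, 0, 0, 0, 0.04, 40], [0, 0, 0, 0, 0, 0.04, 40]])

```text
t: 13.5
tool_pos: [0.5462, -0.0279, 0.123]
orientation: [-2.21, -2.233, -0.0]
force: [-1.5, 3.4, 3.4]
opening: 0.0493
gripper_force: 34.9
```

```bash
python3 - <<'E'
from h import *
s=read_state();print(s["tool_pos"],s["force"],s["wrist_torque"],s["gripper_force"])
E
```

```text
[ 0.54621864 -0.02787484  0.1230349 ] [-1.5166671   3.39333754  3.44435584] [0.78603912 0.02931994 0.23528094] 34.9292273260653
```

Drag while moving is about 7 N, well below jamming, and it's entering the gap. Continuing.

move_arm(plan=[[0, 0, 0, 0.01, 0, 0.04, 40], [0, 0, 0, 0, 0, 0.04, 40], [0, 0, 0, 0, 0, 0.04, 40], [0, 0, 0, 0, 0, 0.04, 40], [0, 0, 0, 0, 0, 0.04, 40], [0, 0, 0, 0, 0, 0.04, 40], [0, 0, 0, 0, 0, 0.04, 40], [0, 0, 0, 0, 0, 0.04, 40], [0, 0, 0, 0, 0, 0.04, 40], [0, 0, 0, 0, 0, 0.04, 40]])

```text
t: 14.5
tool_pos: [0.5463, -0.0277, 0.1131]
orientation: [2.21, 2.233, 0.0]
force: [0.7, 3.7, 2.9]
opening: 0.0496
gripper_force: 34.9
```

```bash
python3 - <<'E'
from h import *
s=read_state();print(s["opening"],s["force"],s["wrist_torque"])
c=read_camera("wrist");save(c,"w4.png",(150,150,370,330),3.5);W=world(c);d=W-s["tool_pos"]
for v in range(225,262,4):
    k=(abs(d[v,:,0])<.03)&(abs(d[v,:,1])<.03)&(d[v,:,2]>-.02)&(d[v,:,2]<.03)
    if k.sum()>3: print(v,(np.median(d[v][k],0)*1e3).round(1))
E
```

```text
0.04957726052307765 [0.65985637 3.70244602 2.85118454] [ 0.49610912 -0.07116074  0.20347116]
225 [ 0.3 10.6 10.5]
229 [-0.   9.7 14.3]
233 [-0.   7.6 15. ]
237 [ 0.   5.1 15.1]
241 [ 0.3  2.7 15.2]
245 [-1.7 -0.  14.9]
249 [-1.1 -2.6 14.9]
253 [-0.7 -5.1 15. ]
257 [-0.7 -7.7 15. ]
```

View pics/w4.png

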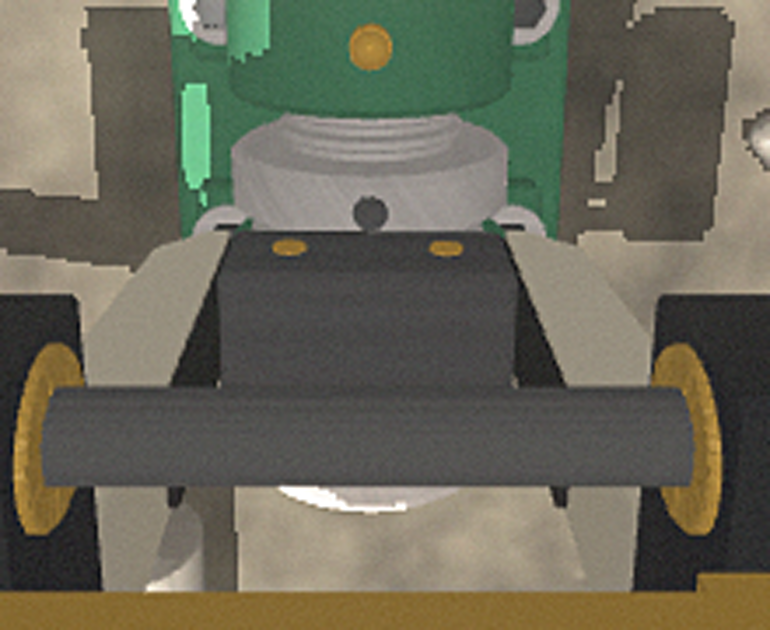

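The head holds square in the grip, with the collar dot at (370,212) and drag steady at about 6.5 N: this is the right shim. Now the last few millimetres to home.

move_arm(plan=[[0, 0, 0, 0.01, 0, 0.04, 40], [0, 0, 0, 0, 0, 0.04, 40], [0, 0, 0, 0, 0, 0.04, 40], [0, 0, 0, 0, 0, 0.04, 40], [0, 0, 0, 0, 0, 0.04, 40], [0, 0, 0, 0, 0, 0.04, 40], [0, 0, 0, 0, 0, 0.04, 40], [0, 0, 0, 0, 0, 0.02, 40], [0, 0, 0, 0, 0, 0, 40], [0, 0, 0, 0, 0, 0, 40]])

```text
t: 15.55
tool_pos: [0.5462, -0.0275, 0.1055]
orientation: [2.21, 2.233, -0.0]
force: [1.6, 0.2, 0.6]
opening: 0.0495
gripper_force: 34.9
```

Near home, at rest with about 4 N. I'm pressing on until it lands on the shaft.

move_arm(plan=[[0, 0, 0, 0, 0, 0.02, 40], [0, 0, 0, 0, 0, 0.02, 40], [0, 0, 0, 0, 0, 0.02, 40], [0, 0, 0, 0, 0, 0, 40], [0, 0, 0, 0, 0, 0, 40], [0, 0, 0, 0, 0, 0, 40], [0, 0, 0, 0, 0, 0, 40], [0, 0, 0, 0, 0, 0, 40], [0, 0, 0, 0, 0, 0, 40], [0, 0, 0, 0, 0, 0, 40]])

```text
t: 16.55
tool_pos: [0.5463, -0.0275, 0.1052]
orientation: [2.21, 2.233, -0.0]
force: [-3.8, 0.2, 9.5]
opening: 0.0496
gripper_force: 34.9
```

It has landed on the shaft: the force rose and z stopped at the expected home height. Releasing and retreating upwards.

move_arm(plan=[[0, 0, 0, 0, 0, 0, 54], [0, 0, 0, 0, 0, 0, 60], [0, 0, 0, 0, 0, 0, 68], [0, 0, 0, 0, 0, 0, 76], [0, 0, 0, 0, 0, 0, 76], [0, 0, 0, 0, 0, 0, 76], [0, 0, 0, 0, 0, -0.3, 76], [0, 0, 0, 0, 0, -0.6, 76], [0, 0, 0, 0, 0, -0.9, 76], [0, 0, 0, 0, 0, -0.9, 76]])

```text
t: 17.55
tool_pos: [0.5464, -0.0275, 0.1737]
orientation: [2.21, 2.232, 0.001]
force: [-0.2, -0.0, -0.3]
opening: 0.0762
gripper_force: 0.0
```

move_arm(plan=[[0, 0, 0, 0, 0, -1, 76], [0, 0, 0, 0, 0, -1, 76], [0, 0, 0, -1, 0, -1, 76], [0, 0, 0, -1, 0, -1, 76], [0, 0, 0, -1, 0, 0, 76], [0, 0, 0, -0.5, 0, 0, 76], [0, 0, 0, 0, 0, 0, 76], [0, 0, 0, 0, 0, 0, 76], [0, 0, 0, 0, 0, 0, 76], [0, 0, 0, 0, 0, 0, 76]])

```text
t: 18.55
tool_pos: [0.547, -0.1139, 0.2712]
orientation: [-2.208, -2.233, 0.0]
force: [0.2, -0.4, -0.0]
opening: 0.0761
gripper_force: 0.0
```

```bash
python3 - <<'E'
from h import *
s=read_state();print(s["t"],s["tool_pos"],s["force"])
c=read_camera("wrist");W=world(c);save(c,"w5.png",(150,60,370,240),3.5)
k=(W[...,2]>.115)&(W[...,2]<.125)&(abs(W[...,0]-.546)<.04)&(abs(W[...,1]+.03)<.03)
print(k.sum(),cv2.minAreaRect((W[k][:,:2]*1000).astype(np.float32)),np.median(W[k][:,2]),np.polyfit(W[k][:,0],W[k][:,2],1))
E
```

```text
18.55 [ 0.54695211 -0.11389014  0.2711805 ] [ 0.18513469 -0.38340292 -0.00535721]
1020 ((545.2529907226562, -29.066696166992188), (49.41878890991211, 23.545181274414062), 0.6002495288848877) 0.11999066613524415 [-0.00442954  0.12237551]
```

View pics/w5.png

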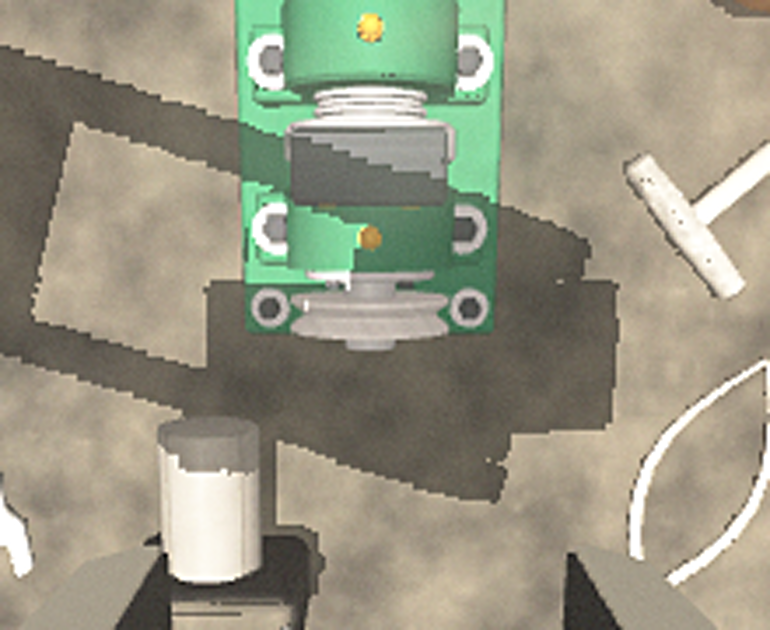

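The picture shows the shim seated astride the shaft, with its head at (368,165). It is level, its top is at z=0.120 (fully home), and the gripper is clear. Handing in.

```bash
python3 -c "
from plant import *
print(close_job())"
```

```text
the job is handed in; nothing more can be done
None
```

The 5 mm shim (shim_thin) is the right one: it went in with a steady drag of about 6.5 N, is pushed fully home on the shaft and let go, and I never moved the 8 mm and 11 mm shims from the rack; the job is handed in.

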